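Close up an engine air-filter box and hold its cover down

ROBOT

A 6-joint arm with a two-finger parallel gripper is mounted at the origin on a cart in front of the work surface, level with it; the furniture and walls round the work are solid. World frame = base frame: x ahead of the robot, y to its left, z up, the work surface at z = 0. Lengths are in mm, angles in rad, forces in N, time in s.
With the tool pointing down it reaches from about 300 to 850 mm from the base axis. Payload 5.4 kg.
Tool frame: the origin (TCP) lies on the centre line of the jaws, within the pads' length; the fingertips stand ahead of it and the grasp point (between the pads) lies 11 mm behind it (tip_reach is the z of the fingertips in the tool frame, in mm); z points along the fingers, y is the line along which they close (so a half turn about z gives the same grasp; the last joint's range is limited). The gripper opens to 85 mm and grips with 20 to 120 N. Pads are 22 mm wide; open, the fingers measure 114 mm over their backs; the gripper's body (76 mm by 85 mm) begins 54 mm behind the grasp point. The pads swing forward as they close: fully open they stand 13 mm farther back than shut.
Start: joints at [-1.557, 0.158, 1.597, -0, 1.386, -0.21], TCP at [127.591, -560.649, 239.299] pointing down, gripper open.
Joint ranges: [-2.91, 2.91], [-0.94, 2.29], [0.18, 2.7], [-1.29, 4.43], [0.17, 2.64], [-3, 3]. Speed limits (rad/s): [2.57, 2.57, 3.14, 3.14, 3.14, 3.14].

INTERFACE

Orientations are given as [roll, pitch, yaw] about the fixed x, y, z axes, in that order (R = Rz(yaw) Ry(pitch) Rx(roll)).
In Python, from rig import * gives the robot as it stands.
- The arm moves only by the tool apply_moves, never from a script. Its argument "motion" is one flat list of numbers, 5 for each row, row after row: the opening, from -1 (shut) to 1 (fully open), so that 0 is half open, then the shift along the tool's x, y, z in mm, then the turn about the tool's z in rad. In form: [grip, dx, dy, dz, turn, grip, dx, dy, dz, turn, ...]. A call has exactly 8 rows; each row is the pose to reach, as a shift and turn from the pose commanded when the call began, along the tool's axes at that moment; what a row does not reach only later rows make up. A row lasts 1/8 s, in which the tool goes at most 62.5 mm and 10.7 degrees, less where a joint would pass 70% of its speed; a pose out of reach is approached as far as the arm can. A call with a gripper value outside its range is refused whole. The fingers move at their own pace and stop on an object; "grip_force" is the grip in N (left out, the last holds). Time passes only in rows, so rows that repeat a pose let the fingers close, or fill a call up. It gives the time, the measured TCP pose, the force, the opening and the grip force at its end, in the units of the state.
- get_state(): the state, without advancing time (a new reading comes with each control period).
- get_image(name): name is "scene" or "side" or "wrist"; returns (picture, depth): 480x640x3 uint8, red, green, blue; 480x640 float32, mm along the optical axis (not along the pixel's ray), 0 where there is no reading.
- camera_params(name): a dict with "K" (3x3 intrinsics, pixels), "R" (3x3) and "t" (3): a world point X has camera coordinates R X + t; the wrist camera has in their place "tool_from_camera" (4x4, takes a point from camera to tool coordinates, whose origin is the TCP and whose axes are the flange's). Camera axes: x right, y down, z forward; pixel columns grow to the right and rows downward; lengths in mm; the calibration is good to about 2 mm. A picture is of the moment at which its call begins: read the wrist's pose just before it. camera_params takes no time and is no camera call.
- close_job(): hands the job in; it is judged then, once.
The state is a dict: "time": time; "joints": joint angles; "joint_velocities": joint speeds; "joint_efforts": joint torques, N m; "tool_pos": TCP position; "orientation": TCP orientation; "ft_force": force on the tool from outside, world axes, zero at the start; "moment": the same for the moment, N m; "opening": finger opening in mm; "grasp_force": force on a finger pad.
Only numpy, scipy, OpenCV 4.12 (cv2) and the standard library are available. Lean on these libraries where they do the work, as an engineer would, in place of code of your own. Each camera call takes 0.05 s, during which the arm holds its last target. There are 200 camera calls.

TASK

Close up the small-engine air-filter box on the workbench: first swing the wire bail down over the filter until it rests in its catch, then set the loose cover squarely on the box and press it down until it snaps fully home on its ledge. Keep pressing firmly, with about 10 N, and finish like that, the gripper still holding the cover down; leave the spark plug, the tape measure and the torch where they are.

Things in the scene. Friction and masses are not known exactly. Their poses are not given: they have to be found in the camera images.
- airbox: Grey plastic air-filter box screwed to a plywood board (130 x 168 x 14 mm) that is fixed to the bench. Origin: centre of the board's underside, z up; x across the box's short side, y along its long side; a short hose stub (19 mm thick) sticks out at the +y end.
- airbox_ledge (a point): Centre of the box at the height of its ledge, 40 mm above the box's origin: the top of its lower body (98 x 138 mm), on which the cover's skirt stands when home.
- airbox_rim (a point): Centre of the open neck's mouth, 64 mm above the box's origin. Neck 84 x 116 mm outside, rounded rim; the filter's paper pleats lie in it about 10 mm below the rim. In the middle of each short side of the neck a sprung black nose, centred 55 mm above the box's origin, sticks out 4 mm; the cover's ribs must be pushed past both noses.
- bail_hinge (a point): Middle of the bail's hinge axis, which is parallel to the box's y, 33 mm to the +x side of the box's axis and 64 mm above the box's origin.
- bail (a joint): Angle of the wire bail: 0 = lying flat in its catch (its stop), about 1.6 = standing upright; starts 1.35 to 1.95, stays where it is left (stiff hinge, about 1 N at the sleeve). Over the last 7 mm of the sleeve's way down two small sprung clips resist with about 2 to 5 N, then hold the wire in the catch. It closes toward the box's -x side.
- bail_sleeve (a point): Middle of the black rubber sleeve (10 mm thick, 36 mm long, along the box's y) on the cross bar at the bail's free end, 65 mm from the hinge axis. The bail is a 5 mm steel wire, 64 mm wide. Closed, the sleeve is 64 mm above the box's origin, 32 mm to its -x side, and the wire lies level in two black saddles 27 mm either side of the middle.
- cover: Loose grey plastic cover, 95 (x) x 134 (y) x 40 mm, about 150 g, open below, standing right way up on its skirt. Origin: centre of the skirt's lower edge, z up. Same x and y as the box; a half turn makes no difference. The skirt goes outside the neck with 1.5 mm of play on every side; when home the cover's origin is at the ledge point, 40 mm above the box's origin.
- cover_rib (a point): Centre of the cover 7 mm above its lower edge, level with the rib inside each short side that rides over the sprung nose. The skirt slides freely over the neck until about 15 mm above home; then resistance rises to some 9 to 14 N, falls suddenly to nothing about 7 mm above home, where the noses draw the cover down, and it stops hard on the ledge. With the bail standing it cannot go down.
- cover_handle (a point): Middle of the cover's straight grip bar, 58 mm above the cover's origin. The bar stands on the cover's top, 22 mm wide (x), 64 mm long (y), from 40 to 70 mm above the cover's origin.
- spark_plug: Bystander: spark plug, 21 x 90 x 18 mm, lying on the bench; origin at its underside's centre.
- tape_measure: Bystander: yellow tape measure, 71 x 76 x 34 mm; origin at its underside's centre.
- torch: Bystander: black torch, 39 x 138 x 39 mm, lying on the bench; origin at its underside's centre.
There are look-alikes about, which are no part of the job. What is shaped like the cover but pink is not meant.

How it is judged (in metres and radians):
On the way, in this order (a step that is already met when the one before it is completed fails the run):
1. the bail rests closed in its catch, the cover not yet on (value of joint bail below 0.05 rad and distance between cover and airbox above 0.05 m), for 0.2 s.
2. the cover has snapped home over the closed bail (z of cover in the frame of airbox between 0.036 and 0.043 m and horizontal distance between cover and airbox below 0.006 m and angle between the x axis of cover and the x axis of airbox, either way round below 0.06 rad and angle between cover's own z axis and vertical below 0.04 rad and value of joint bail below 0.05 rad), for 0.1 s.
At the end, for the whole second after the job is handed in: Bail in its catch (within 0.05 rad); cover snapped home on the ledge (within 3 mm of its seat height, 6 mm sideways, 0.06 rad turn, 0.04 rad tilt); the fingers still push on the cover so that it bears on the box with more than 5 N through the last second (all of step 2 and contact force between cover and airbox above 5 N and contact force between the fingers and cover above 2 N); the arm keeps its last pose, push and grip.
It fails at once if the spark plug is moved by more than 30 mm (distance of spark_plug from where it was at the start of the episode above 0.03 m).
It fails at once if the tape measure is moved by more than 30 mm (distance of tape_measure from where it was at the start of the episode above 0.03 m).
It fails at once if the torch is moved by more than 30 mm (distance of torch from where it was at the start of the episode above 0.03 m).
It also fails if it takes over 58 s, if anything falls off the work surface, if the arm or the gripper's body presses on something with over 40 N, if the wrist force passes 120 N, or if a joint passes its speed limit or range.

## Working session

There is one attempt and no reset: what is moved stays moved. The work goes in short steps, Python scripts to look and compute and a tool call to move; the robot and the scene stay as the last step left them, time stands still between calls to the robot, and variables do not carry over. Pictures are saved under pics/ and viewed, at most 10 in all, crops included, and the job is handed in when it is done.

Besides the shell and the picture viewer there is one more tool, called after "Call:" in YAML: its name, and indented under it one key for each argument. apply_moves: Moves the arm, as the interface text tells. Its arguments: {"type":"object","properties":{"motion":{"type":"array","items":{"type":"number"}},"grip_force":{"type":"number"}},"required":["motion"]}

```bash
mkdir -p pics; cat > h.py <<'E'
from rig import *
import numpy as np, cv2
from scipy.spatial.transform import Rotation as Ro
def cloud(name):
    s=get_state(); im,d=get_image(name); c=camera_params(name); K=c["K"]
    v,u=np.mgrid[0:480,0:640]
    P=np.stack([(u-K[0][2])*d/K[0][0],(v-K[1][2])*d/K[1][1],d],-1)
    if "R" in c: W=(P-np.array(c["t"]))@np.array(c["R"])
    else:
        T=np.array(c["tool_from_camera"]); W=P@T[:3,:3].T+T[:3,3]
        W=W@Ro.from_euler('xyz',s["orientation"]).as_matrix().T+np.array(s["tool_pos"])
    W[d==0]=np.nan
    return im,W
def save(n,im): cv2.imwrite('pics/'+n+'.png',cv2.cvtColor(im,cv2.COLOR_RGB2BGR))
E
python3 - <<'E'
from h import *
s=get_state();print(s); 
print([k for k in dir() if not k.startswith('_')][:40])
a=cloud("scene");b=cloud("side")
save('scene',a[0]);save('side',b[0])
np.savez('a.npz',a=a[0],A=a[1],b=b[0],B=b[1])
print(camera_params("wrist"))
E
```

```text
{'time': 0.0, 'joints': array([-1.55710487e+00,  1.59035622e-01,  1.59824604e+00,  5.59245311e-06,
        1.38619531e+00, -2.10106709e-01]), 'joint_velocities': array([-1.09127354e-03, -1.26158383e-04,  3.40172960e-04,  1.05480864e-03,
       -1.13137124e-03, -8.81020014e-05]), 'joint_efforts': array([-2.69342658e-03, -3.96004808e+01, -3.31428766e+01, -3.52499219e-04,
        8.59735912e-03, -2.38768536e-06]), 'tool_pos': array([ 127.5814547 , -560.06456244,  238.31751279]), 'orientation': array([-3.13975092e+00, -3.98376028e-04,  2.23796771e-01]), 'ft_force': array([-0.12612415,  1.06155664,  0.18690762]), 'moment': array([-0.04786398, -0.04821417,  0.01421265]), 'grasp_force': 0.0, 'opening': 85.5762123929041}
['PlanningError', 'Ro', 'camera_params', 'close_job', 'cloud', 'cv2', 'get_image', 'get_state', 'np', 's', 'save', 'tip_reach']
{'K': array([[362.51215606,   0.        , 322.01806564],
       [  0.        , 362.51215606, 232.14351313],
       [  0.        ,   0.        ,   1.        ]]), 'tool_from_camera': array([[-1.93633696e-04, -9.61920023e-01, -2.73330993e-01,
         6.96224595e+01],
       [ 9.99999051e-01, -5.59179414e-04,  1.25947065e-03,
        -4.09030164e-01],
       [-1.36435110e-03, -2.73330490e-01,  9.61919218e-01,
        -1.34246034e+02],
       [ 0.00000000e+00,  0.00000000e+00,  0.00000000e+00,
         1.00000000e+00]])}
```

View pics/scene.png

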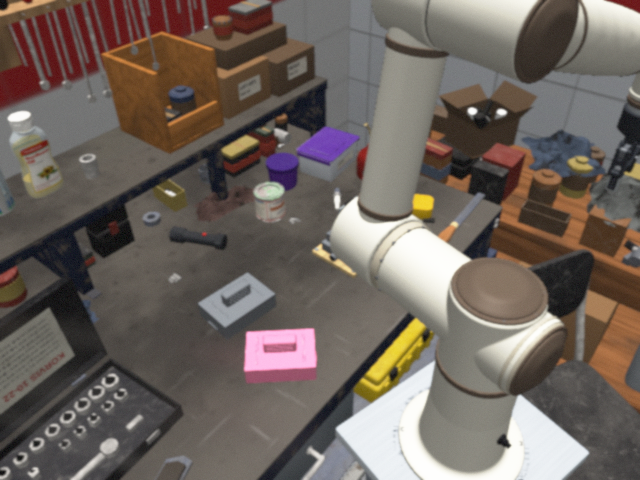

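View pics/side.png

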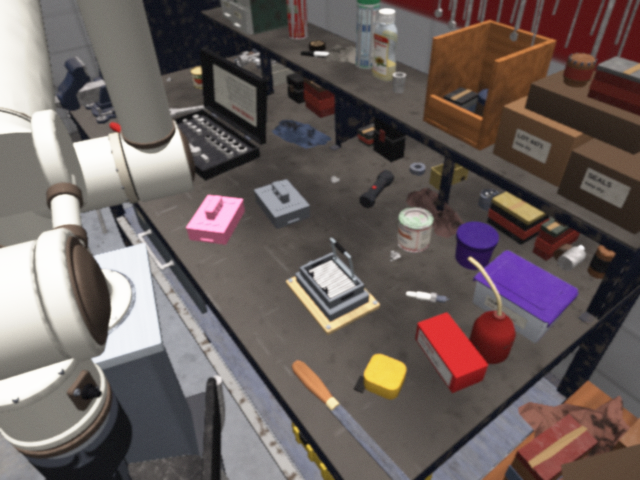

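The side view shows the box at about (333,288) with the bail standing at (342,252). The grey cover is at (282,202), pink one at (215,218), torch (377,188), plug (427,296) and tape (385,376). Now measuring them.

```bash
python3 - <<'E'
from h import *
z=np.load('a.npz');B=z['B'];A=z['A'];b=z['b']
for n,M,(u0,u1,v0,v1) in [('coverS',B,(250,315,172,228)),('coverA',A,(195,280,272,335)),('boxS',B,(285,380,230,330)),('torch',B,(355,400,165,210)),('plug',B,(400,450,285,305)),('pink',B,(185,245,190,245)),('tape',B,(355,410,350,400))]:
    P=M[v0:v1,u0:u1].reshape(-1,3);P=P[np.isfinite(P[:,0])]
    Q=P[P[:,2]>8]
    print(n,len(Q),np.round(Q.min(0)),np.round(Q.max(0)))
    for lo,hi in [(34,44),(62,75)] if 'cover' in n else ([(9,18),(36,44),(58,70),(85,140)] if n=='boxS' else []):
        q=Q[(Q[:,2]>lo)&(Q[:,2]<hi)]
        if len(q)>5:
            r=cv2.minAreaRect(q[:,:2].astype(np.float32)); print('  ',lo,hi,len(q),np.round(q.mean(0)),r)
im=cv2.resize(b[225:335,275:390],None,fx=5,fy=5,interpolation=cv2.INTER_CUBIC);save('boxcrop',im)
E
```

```text
coverS 1674 [441.  78.   8.] [553. 227.  72.]
   34 44 996 [495. 142.  40.] ((497.51025390625, 153.59786987304688), (96.667236328125, 138.8255615234375), 8.283071517944336)
   62 75 151 [496. 149.  68.] ((496.28680419921875, 152.29196166992188), (22.337125778198242, 67.77963256835938), 8.091554641723633)
coverA 2910 [360.  80.   8.] [554. 225.  73.]
   34 44 1810 [481. 158.  39.] ((452.64300537109375, 146.7197265625), (187.2686767578125, 136.79396057128906), 8.300617218017578)
   62 75 273 [494. 154.  68.] ((496.9570007324219, 152.54910278320312), (26.66400718688965, 64.67154693603516), 11.052999496459961)
boxS 4238 [ 425. -269.    8.] [582. -94. 135.]
   9 18 1042 [ 485. -217.   14.] ((504.5002136230469, -178.45846557617188), (130.80908203125, 167.9986114501953), 10.9954833984375)
   36 44 526 [ 492. -215.   40.] ((502.604248046875, -170.16067504882812), (98.30967712402344, 154.5437469482422), 11.28042221069336)
   58 70 625 [ 502. -184.   63.] ((504.0712585449219, -177.5413360595703), (85.60981750488281, 120.3734130859375), 10.44454288482666)
   85 140 169 [ 527. -176.  121.] ((527.1382446289062, -173.05001831054688), (13.929597854614258, 69.65213775634766), 12.810877799987793)
torch 543 [687.  58.   9.] [816. 169.  43.]
plug 240 [ 651. -290.    8.] [ 723. -237.   20.]
pink 1902 [252. -49.   8.] [404. 235. 257.]
tape 1372 [ 470. -444.    8.] [ 554. -366.   39.]
```

View pics/boxcrop.png

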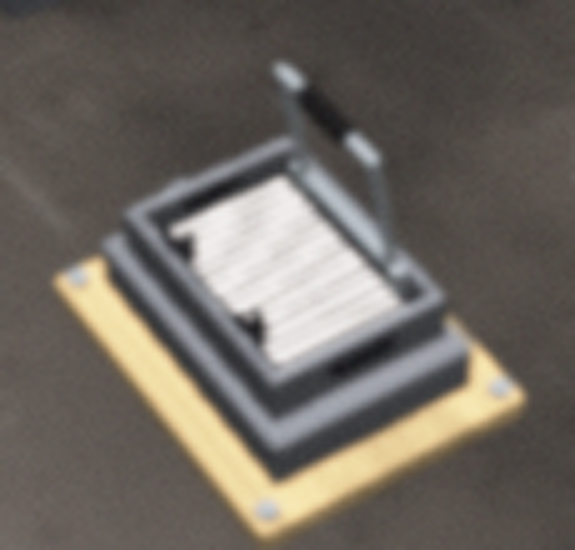

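```bash
cat >> h.py <<'E'
def delta(p,yaw):
    s=get_state(); R=Ro.from_euler('xyz',s["orientation"]).as_matrix()
    d=R.T@(np.array(p)-s["tool_pos"]); y=s["orientation"][2]
    print('shift',np.round(d,1),'turn',round(-((yaw-y+np.pi)%(2*np.pi)-np.pi),3),'pos',np.round(s["tool_pos"],1),'rpy',np.round(s["orientation"],4),'F',np.round(s["ft_force"],1),'t',round(s["time"],2),'j',np.round(s["joints"],2))
def fr(c,yaw,x,y,z): return [c[0]+x*np.cos(yaw)-y*np.sin(yaw),c[1]+x*np.sin(yaw)+y*np.cos(yaw),z]
BOX=(504.5,-178.2);BY=0.19
E
python3 - <<'E'
from h import *
print(tip_reach); delta(fr(BOX,BY,75,0,230),BY+np.pi/2)
E
```

```text
8.0
shift [ 527.2 -286.2    9.1] turn -1.537 pos [ 127.6 -560.1  238.4] rpy [-3.1399e+00 -4.0000e-04  2.2380e-01] F [ 0.1  0.4 -0.7] t 0.1 j [-1.56  0.16  1.6   0.    1.39 -0.21]
```

Call:
apply_moves:
  motion: [-1,66,-36,1,-0.18,-1,132,-72,2,-0.36,-1,198,-107,3,-0.54,-1,264,-143,5,-0.72,-1,330,-179,6,-0.9,-1,396,-215,7,-1.08,-1,461,-250,8,-1.26,-1,527,-286,9,-1.44]

```text
time: 1.1
tool_pos: [504.3, -228.9, 231.3]
orientation: [-3.141, -0.0, 1.67]
ft_force: [0.8, -1.0, 0.2]
opening: -0.1
grasp_force: 0.0
```

Call:
apply_moves:
  motion: [-1,0,0,0,-0.1,-1,0,0,0,-0.1,-1,0,0,0,-0.1,-1,0,0,0,-0.1,-1,0,0,0,-0.1,-1,0,0,0,-0.1,-1,0,0,0,-0.1,-1,0,0,0,-0.1]

```text
time: 2.1
tool_pos: [503.1, -230.7, 231.7]
orientation: [3.142, -0.0, 1.764]
ft_force: [-0.1, 0.9, 0.2]
opening: -0.1
grasp_force: 0.0
```

```bash
python3 - <<'E'
from h import *
delta(fr(BOX,BY,75,0,230),BY+np.pi/2)
im,W=cloud("wrist"); save('w1',im); np.savez('w1.npz',im=im,W=W)
P=W.reshape(-1,3);P=P[np.isfinite(P[:,0])];P=P[(abs(P[:,0]-510)<120)&(abs(P[:,1]+178)<110)]
for lo,hi in [(10,17),(37,43),(60,67),(100,128),(122,140)]:
    q=P[(P[:,2]>lo)&(P[:,2]<hi)]
    if len(q)>5: print(lo,hi,len(q),np.round(q.mean(0)),cv2.minAreaRect(q[:,:2].astype(np.float32)))
E
```

```text
shift [51.  86.4  1.7] turn 0.003 pos [ 503.1 -230.7  231.7] rpy [ 3.1416 -0.      1.7636] F [-0.1  0.9  0.2] t 2.1 j [-0.65  0.11  1.67  0.    1.37 -0.84]
10 17 6545 [ 501. -169.   14.] ((505.5091247558594, -176.2627410888672), (130.210693359375, 166.73802185058594), 11.167631149291992)
37 43 2613 [ 498. -162.   39.] ((505.4042663574219, -176.0821533203125), (97.86106872558594, 136.73565673828125), 11.185304641723633)
60 67 3329 [ 504. -172.   63.] ((505.3031005859375, -175.78167724609375), (84.01929473876953, 118.60997009277344), 11.238422393798828)
100 128 29 [ 525. -172.  125.] ((526.7915649414062, -173.45437622070312), (10.546985626220703, 64.56021118164062), 15.152213096618652)
122 140 1238 [ 526. -171.  131.] ((526.7992553710938, -171.79969787597656), (10.01827621459961, 68.1327896118164), 10.761917114257812)
```

View pics/w1.png

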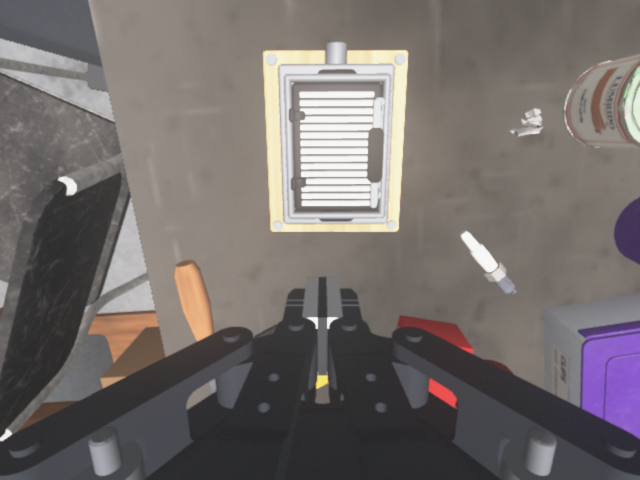

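Box is centred at about pixel (338,145) in the wrist view, with the bail's sleeve at (376,155). Its sizes agree (84×118, 98×137), with the sleeve at θ≈1.40.

```bash
sed -i 's/^BOX=.*/BOX=(505.4,-176.0);BY=0.195/' h.py; python3 - <<'E'
from h import *
delta(fr(BOX,BY,55,0,128),BY+np.pi/2)
E
```

```text
shift [ 53.3  67.7 103.7] turn -0.002 pos [ 503.2 -230.7  231.7] rpy [3.1416 0.     1.7637] F [-0.6  0.2  0. ] t 2.15 j [-0.65  0.11  1.67  0.    1.37 -0.84]
```

Call:
apply_moves:
  motion: [-1,22,28,0,0,-1,44,56,0,0,-1,53,68,10,0,-1,53,68,40,0,-1,53,68,70,0,-1,53,68,95,0,-1,53,68,104,0,-1,53,68,104,0]

```text
time: 3.15
tool_pos: [559.2, -165.7, 127.1]
orientation: [-3.14, -0.001, 1.764]
ft_force: [-1.2, -0.9, 0.3]
opening: 0.1
grasp_force: 0.0
```

Call:
apply_moves:
  motion: [-1,0,-10,0,0,-1,0,-20,0,0,-1,0,-28,0,0,-1,0,-36,0,0,-1,0,-44,0,0,-1,0,-52,0,0,-1,0,-58,0,0,-1,0,-58,0,0]

```text
time: 4.15
tool_pos: [502.2, -176.8, 127.6]
orientation: [-3.141, -0.0, 1.763]
ft_force: [0.3, 0.9, -0.1]
opening: 0.2
grasp_force: 0.0
```

```bash
python3 - <<'E'
from h import *
delta(fr(BOX,BY,-3,0,128),BY+np.pi/2)
im,W=cloud("wrist"); save('w2',im[0:400,120:560])
E
```

```text
shift [ 0.2  0.2 -0.4] turn -0.002 pos [ 502.2 -176.8  127.6] rpy [-3.1410e+00 -2.0000e-04  1.7635e+00] F [ 0.3  0.9 -0.1] t 4.15 j [-0.57  0.17  1.82 -0.    1.16 -0.76]
```

View pics/w2.png

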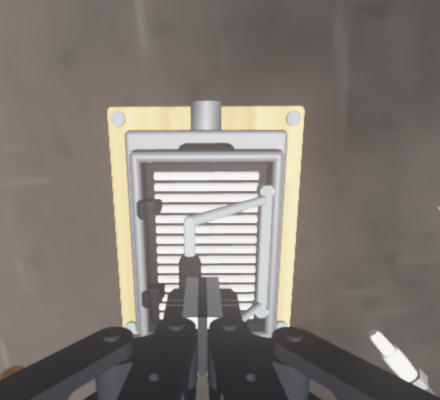

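The bail has been pushed to roughly θ≈0.9: its corner is at crop (190,222) and the sleeve is just under the left edge of the fingers. I'll hop on top of it and follow the arc down.

Call:
apply_moves:
  motion: [-1,0,0,-6,0,-1,0,-8,-6,0,-1,0,-8,3,0,-1,0,-17,14,0,-1,0,-23,26,0,-1,0,-27,37,0,-1,0,-28,43,0,-1,0,-28,43,0]

```text
time: 5.2
tool_pos: [475.2, -181.8, 84.0]
orientation: [-3.141, -0.001, 1.764]
ft_force: [-0.4, 0.3, 0.1]
opening: 0.2
grasp_force: 0.0
```

Call:
apply_moves:
  motion: [-1,0,0,2,0,-1,0,0,4,0,-1,0,0,6,0,-1,0,0,7,0,-1,0,0,8,0,-1,0,0,9,0,-1,0,0,9,0,-1,0,0,9,0]

```text
time: 6.2
tool_pos: [475.5, -182.3, 76.4]
orientation: [3.142, 0.0, 1.764]
ft_force: [-2.8, 1.2, 7.3]
opening: 0.3
grasp_force: 3.6
```

```bash
python3 - <<'E'
from h import *
delta(fr(BOX,BY,-31,0,77),BY+np.pi/2)
im,W=cloud("wrist"); save('w3',im[0:400,120:560])
P=W.reshape(-1,3)
E
```

```text
shift [ 0.4 -0.5 -0.6] turn -0.002 pos [ 475.5 -182.3   76.4] rpy [3.1415e+00 3.0000e-04 1.7639e+00] F [-2.8  1.2  7.3] t 6.2 j [-0.6   0.19  1.92 -0.    1.04 -0.8 ]
```

View pics/w3.png

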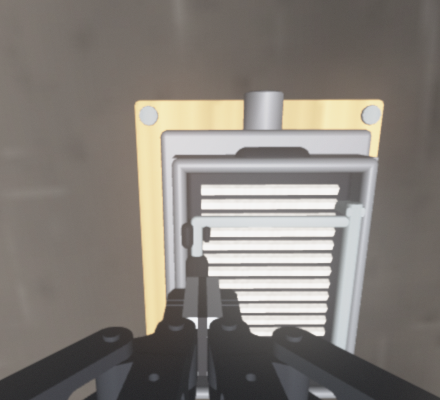

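The wire now lies almost in its saddle (crop (193,235)). I'll press a little further.

Call:
apply_moves:
  motion: [-1,0,0,1,0,-1,0,0,2,0,-1,0,0,3,0,-1,0,0,3,0,-1,0,0,4,0,-1,0,0,4,0,-1,0,0,4,0,-1,0,0,4,0]

```text
time: 7.25
tool_pos: [475.8, -182.6, 75.0]
orientation: [-3.141, 0.001, 1.764]
ft_force: [-11.6, 4.3, 27.9]
opening: -0.0
grasp_force: 13.7
```

Call:
apply_moves:
  motion: [-1,0,0,-40,0,-1,0,0,-80,0,-1,0,0,-120,0,-1,0,0,-150,0,-1,0,0,-150,0,-1,0,0,-150,0,-1,0,0,-150,0,-1,0,0,-150,0]

```text
time: 8.25
tool_pos: [474.8, -181.8, 220.5]
orientation: [-3.14, -0.002, 1.764]
ft_force: [-0.3, -0.7, 0.1]
opening: -0.1
grasp_force: 0.0
```

```bash
python3 - <<'E'
from h import *
im,W=cloud("wrist")
P=W.reshape(-1,3);P=P[np.isfinite(P[:,0])]
c,s=np.cos(BY),np.sin(BY);d=P[:,:2]-BOX;x=d@[c,s];y=d@[-s,c];z=P[:,2]
def q(n,m): print(n,m.sum(),np.round([x[m].mean(),y[m].mean(),np.median(z[m])],1) if m.sum() else '', np.round(np.percentile(z[m],95),1) if m.sum() else '')
q('sleeve',(abs(x+32)<4)&(abs(y)<15)&(z>57)); q('wire+',(abs(y-31)<2)&(abs(x)<20)&(z>57)); q('rim-',(x<-38)&(x>-41)&(abs(y)<40))
m=(z>60)&(abs(x)<60)&(abs(y)<75); print(cv2.minAreaRect(P[m][:,:2].astype(np.float32)))
m=(z>11)&(z<17)&(abs(x)<75)&(abs(y)<95);print(cv2.minAreaRect(P[m][:,:2].astype(np.float32)))
for xx in range(-36,33,8):
    m=(abs(y-31)<3)&(abs(x-xx)<3)&(z>57); print(xx,m.sum(),np.round(np.median(z[m]),1) if m.sum() else '',end=' | ')
CY=0.143
delta(fr((496.8,152.5),CY,0,0,230),CY+np.pi/2)
E
```

```text
sleeve 6454 [-32.1   8.5 283.8] 304.8
wire+ 203 [-0.1 31.2 66. ] 67.2
rim- 2956 [-39.5  15.2 292.2] 312.0
((496.53594970703125, -177.60845947265625), (101.98210906982422, 119.61871337890625), 11.246770858764648)
((505.4359436035156, -176.2701416015625), (129.91539001464844, 167.3873748779297), 11.3302640914917)
-36 60 67.7 | -28 59 65.8 | -20 47 65.8 | -12 43 65.7 | -4 44 65.6 | 4 41 65.9 | 12 43 66.0 | 20 46 66.2 | 28 51 66.2 | shift [323.9  85.5  -8.9] turn 0.05 pos [ 475.  -181.8  220.8] rpy [-3.1405e+00 -1.2000e-03  1.7638e+00] F [ 0.4  0.  -0.2] t 8.3 j [-0.6   0.    1.8   0.    1.34 -0.8 ]
```

The bail is level and closed (wire top ≈66 along its whole length). On to the cover.

Call:
apply_moves:
  motion: [1,45,14,-5,0,1,90,28,-9,0,1,135,43,-9,0,1,180,57,-9,0.05,1,225,71,-9,0.05,1,264,86,-9,0.05,1,264,86,-9,0.05,1,264,86,-9,0.05]

```text
time: 9.3
tool_pos: [508.9, 93.1, 230.4]
orientation: [-3.141, 0.0, 1.714]
ft_force: [-0.4, -1.6, -0.4]
opening: 85.1
grasp_force: 0.0
```

```bash
python3 - <<'E'
from h import *
im,W=cloud("wrist"); save('w4',im)
P=W.reshape(-1,3);P=P[np.isfinite(P[:,0])];P=P[(abs(P[:,0]-497)<90)&(abs(P[:,1]-153)<95)]
for lo,hi in [(37,43),(66,75)]:
    q=P[(P[:,2]>lo)&(P[:,2]<hi)]
    r=cv2.minAreaRect(q[:,:2].astype(np.float32)); print(lo,hi,len(q),r,np.median(q[:,2]))
CY=np.deg2rad(min(r[2],r[2]))
delta(fr(r[0],0.143,0,0,140),0.143+np.pi/2)
E
```

```text
37 43 15046 ((498.4421691894531, 154.0736083984375), (95.19232940673828, 134.2080841064453), 7.720244884490967) 39.774003874065485
66 75 2209 ((498.527099609375, 153.83807373046875), (21.820960998535156, 63.38325500488281), 7.513345241546631) 69.47313113032556
shift [62.  -1.6 90.4] turn -0.001 pos [509.   92.7 230.4] rpy [-3.1411e+00  2.0000e-04  1.7130e+00] F [-1.  -0.6 -0.1] t 9.35 j [-0.05  0.02  1.77 -0.    1.36 -0.2 ]
```

View pics/w4.png

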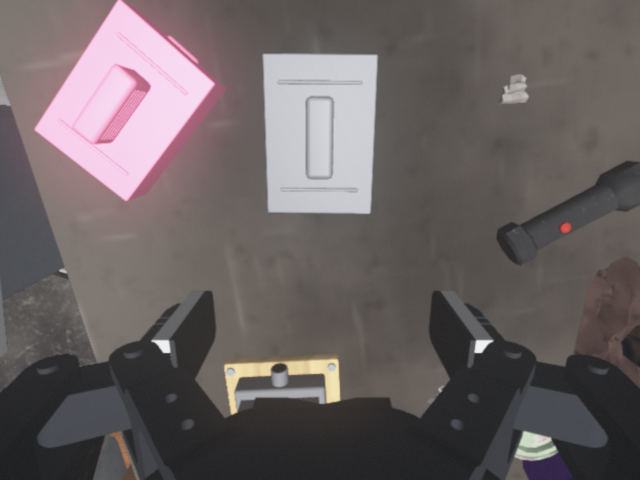

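The cover is centred at pixel (320,133), measured at (498.5,154.0) with yaw 7.7° and matching size. The pink look-alike at (128,100) is well clear of the jaws.

```bash
sed -i '$a CV=(498.5,154.0);CY=0.134' h.py; python3 - <<'E'
from h import *
delta(fr(CV,CY,0,0,52),CY+np.pi/2)
E
```

```text
shift [ 62.2  -1.6 178.4] turn 0.008 pos [509.   92.7 230.4] rpy [-3.1411e+00  2.0000e-04  1.7130e+00] F [-1.  -0.6 -0.1] t 9.35 j [-0.05  0.02  1.77 -0.    1.36 -0.2 ]
```

Call:
apply_moves:
  motion: [1,31,-1,20,0.008,1,62,-1.6,50,0.008,1,62,-1.6,90,0.008,1,62,-1.6,130,0.008,1,62,-1.6,160,0.008,1,62,-1.6,178,0.008,1,62,-1.6,178,0.008,1,62,-1.6,178,0.008]

```text
time: 10.35
tool_pos: [499.9, 154.4, 54.0]
orientation: [3.139, 0.0, 1.705]
ft_force: [-0.2, -0.4, -0.3]
opening: 85.3
grasp_force: 0.0
```

Call:
apply_moves:
  motion: [-1,0,0,0,0,-1,0,0,0,0,-1,0,0,0,0,-1,0,0,0,0,-1,0,0,0,0,-1,0,0,0,0,-1,0,0,0,0,-1,0,0,0,0]
  grip_force: 60

```text
time: 11.35
tool_pos: [499.1, 154.7, 53.1]
orientation: [3.141, -0.0, 1.706]
ft_force: [0.4, -0.4, 5.4]
opening: 21.0
grasp_force: 59.7
```

Call:
apply_moves:
  motion: [-1,0,0,-20,0,-1,0,0,-50,0,-1,0,0,-90,0,-1,0,0,-120,0,-1,0,0,-120,0,-1,0,0,-120,0,-1,0,0,-120,0,-1,0,0,-120,0]

```text
time: 12.35
tool_pos: [497.9, 154.6, 171.3]
orientation: [-3.139, -0.0, 1.706]
ft_force: [-0.0, 0.2, -0.8]
opening: 21.3
grasp_force: 59.1
```

```bash
python3 - <<'E'
from h import *
print(get_state()["opening"],get_state()["moment"])
im,W=cloud("wrist"); np.savez('w5.npz',im=im,W=W)
P=W.reshape(-1,3);P=P[np.isfinite(P[:,0])]
s=get_state();R=Ro.from_euler('xyz',s["orientation"]).as_matrix()
T=(P-s["tool_pos"])@R   # tool frame
m=(abs(T[:,2]-11)<12)&(abs(T[:,0])<85)&(abs(T[:,1])<60)
t=T[m];print(len(t));A=np.c_[t[:,:2],np.ones(len(t))];k=np.linalg.lstsq(A,t[:,2],rcond=None)[0];r=abs(t[:,2]-A@k)<1.5
k=np.linalg.lstsq(A[r],t[r,2],rcond=None)[0];print('plane tilt',k,r.sum(),'extent',t[r].min(0),t[r].max(0))
print(cv2.minAreaRect(t[r][t[r][:,0]>40][:,:2].astype(np.float32)))
delta(fr(BOX,BY,0,0,170),BY+np.pi/2)
save('w5',im)
E
```

```text
21.327301988447115 [-0.0582876  -0.06042092 -0.05285751]
34702
plane tilt [1.55636298e-03 2.38309276e-04 1.36364354e+01] 33045 extent [-59.48643742 -47.23112479  11.76846047] [66.66007472 47.55652968 15.1520123 ]
((53.32950210571289, 0.13904953002929688), (26.657590866088867, 94.67375183105469), 0.002548445947468281)
shift [-328.5  -37.3    1.7] turn -0.06 pos [498.1 154.6 171.7] rpy [-3.1398e+00 -1.0000e-04  1.7058e+00] F [-0.3 -0.2 -1.4] t 12.4 j [ 0.07  0.08  1.82 -0.    1.24 -0.07]
```

View pics/w5.png

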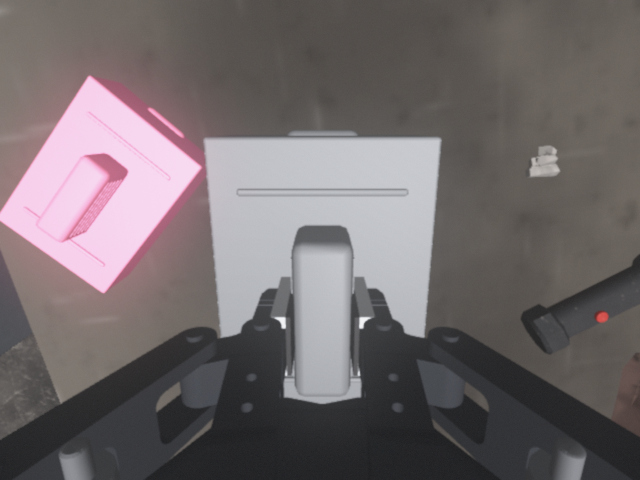

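The cover is gripped square and level (edge extents centred within 0.4 mm, tilt <2 mrad), so I'll carry it over the box.

Call:
apply_moves:
  motion: [-1,-45,-5,0,-0.01,-1,-90,-10,0,-0.02,-1,-135,-15,0,-0.03,-1,-180,-20,0,-0.04,-1,-225,-25,0,-0.05,-1,-270,-31,0,-0.061,-1,-310,-36,0,-0.061,-1,-328,-37,0,-0.061]

```text
time: 13.4
tool_pos: [505.9, -177.2, 172.5]
orientation: [-3.141, -0.0, 1.765]
ft_force: [0.7, -0.2, -0.9]
opening: 21.2
grasp_force: 59.0
```

Call:
apply_moves:
  motion: [-1,0,0,0,0,-1,0,0,0,0,-1,0,0,0,0,-1,0,0,0,0,-1,0,0,0,0,-1,0,0,0,0,-1,0,0,0,0,-1,0,0,0,0]

```text
time: 14.4
tool_pos: [506.1, -175.4, 172.6]
orientation: [-3.142, -0.0, 1.767]
ft_force: [-0.0, -0.3, -1.3]
opening: 21.0
grasp_force: 59.0
```

```bash
sed -i 's/^BOX=.*/BOX=(505.4,-176.1);BY=0.1965/' h.py; python3 - <<'E'
from h import *
im,W=cloud("wrist")
delta(fr(BOX,BY,-0.1,0.35,120),BY+np.pi/2)
P=W.reshape(-1,3);P=P[np.isfinite(P[:,0])]
c,s=np.cos(BY),np.sin(BY);d=P[:,:2]-BOX;x=d@[c,s];y=d@[-s,c];z=P[:,2]
m=(abs(z-14)<3)&(abs(x)<75)&(y>40)&(y<100);print('board',m.sum(),x[m].min(),x[m].max(),y[m].max())
E
```

```text
shift [-0.2 -1.  52.7] turn -0.001 pos [ 506.1 -175.4  172.7] rpy [-3.1416 -0.      1.7667] F [ 0.5  0.8 -0.8] t 14.45 j [-0.56  0.12  1.78 -0.    1.25 -0.76]
board 2816 -64.93422912524065 64.61155083130474 83.44590809764757
```

Call:
apply_moves:
  motion: [-1,-0.4,-1.0,10,0,-1,-0.4,-1.0,20,0,-1,-0.4,-1.0,30,0,-1,-0.4,-1.0,38,0,-1,-0.4,-1.0,45,0,-1,-0.4,-1.0,52,0,-1,-0.4,-1.0,60,0,-1,-0.4,-1.0,60,0]

```text
time: 15.45
tool_pos: [504.7, -175.6, 111.8]
orientation: [-3.14, -0.001, 1.767]
ft_force: [-0.0, -0.1, -1.2]
opening: 21.2
grasp_force: 59.0
```

The skirt is over the neck with no side force. Now I press.

Call:
apply_moves:
  motion: [-1,0,0,3,0,-1,0,0,6,0,-1,0,0,8,0,-1,0,0,10,0,-1,0,0,12,0,-1,0,0,14,0,-1,0,0,16,0,-1,0,0,17,0]

```text
time: 16.45
tool_pos: [505.5, -175.8, 95.6]
orientation: [3.141, 0.0, 1.767]
ft_force: [1.8, 1.6, -2.4]
opening: 20.8
grasp_force: 58.8
```

Call:
apply_moves:
  motion: [-1,0,0,1,0,-1,0,0,1.5,0,-1,0,0,1.5,0,-1,0,0,1.5,0,-1,0,0,1.5,0,-1,0,0,1.5,0,-1,0,0,1.5,0,-1,0,0,1.5,0]

```text
time: 17.45
tool_pos: [505.2, -176.0, 94.2]
orientation: [3.142, 0.0, 1.767]
ft_force: [-0.0, -0.0, -1.8]
opening: 20.7
grasp_force: 59.0
```

Call:
apply_moves:
  motion: [-1,0,0,0.5,0,-1,0,0,1,0,-1,0,0,1.5,0,-1,0,0,2,0,-1,0,0,2,0,-1,0,0,2,0,-1,0,0,2,0,-1,0,0,2,0]

```text
time: 18.45
tool_pos: [505.3, -175.9, 93.1]
orientation: [-3.141, -0.0, 1.767]
ft_force: [-4.0, 2.4, 7.2]
opening: 20.9
grasp_force: 60.2
```

Call:
apply_moves:
  motion: [-1,0,0,0.5,0,-1,0,0,0.5,0,-1,0,0,0.5,0,-1,0,0,0.5,0,-1,0,0,0.5,0,-1,0,0,0.5,0,-1,0,0,0.5,0,-1,0,0,0.5,0]

```text
time: 19.45
tool_pos: [505.3, -176.0, 93.1]
orientation: [-3.141, -0.0, 1.767]
ft_force: [-4.9, 3.2, 9.7]
opening: 20.8
grasp_force: 60.7
```

```bash
python3 - <<'E'
from h import *
im,W=cloud("wrist")
delta(fr(BOX,BY,0,0,93),BY+np.pi/2)
P=W.reshape(-1,3);P=P[np.isfinite(P[:,0])]
c,s=np.cos(BY),np.sin(BY);d=P[:,:2]-BOX;x=d@[c,s];y=d@[-s,c];z=P[:,2]
m=(abs(z-80)<8)&(abs(x)<60)&(y>40)&(y<75);A=np.c_[x[m],y[m],np.ones(m.sum())]
print('top',np.median(z[m]),np.linalg.lstsq(A,z[m],rcond=None)[0],x[m].min(),x[m].max(),y[m].max())
m=(abs(z-14)<3)&(abs(x)<75)&(y>70)&(y<100);print('board',m.sum(),np.median(z[m]))
im,W=cloud("side");z=W[230:335,275:390,2];z=z[abs(z-80)<6];print('side top',np.median(z),len(z))
E
```

```text
shift [-0.2  0.1  0.1] turn -0.0 pos [ 505.3 -176.    93.1] rpy [-3.1412e+00 -1.0000e-04  1.7670e+00] F [-5.4  1.9 10.2] t 19.5 j [-0.56  0.22  1.83 -0.    1.09 -0.76]
top 79.75031889480569 [ 3.99006680e-04 -2.22023561e-02  8.09777324e+01] -47.40159028205744 47.84356562238714 66.79269427946964
board 4725 13.659188197429657
side top 79.82958131867592 1589
```

The top is at 79.8 mm (80 expected), centred, and pressing with about 10 N. Handing in.

```bash
python3 -c "
from rig import *
print(close_job())"
```

```text
the job is handed in; nothing more can be done
None
```

The bail is closed in its catch and the cover is snapped home, top at 79.8 mm against 80 expected. The gripper is still pressing it down with about 10 N; I kept clear of the spark plug, tape measure and torch, and the job is handed in (no verdict was returned).

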